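# Line up the rollers for the rolling race

### The job

Get the two rollers ready for the class rolling race: with a fingertip on its top, push first the wooden roller and then the metal one sideways so that it rolls along its own lane, until it lies along the orange start line, centred over it. Touch the rollers only on their upper half: do not shove them from low on the side, pinch them or lift them. Leave the other things on the table as they are.

Things in the scene. Friction and masses are not known exactly. Their poses are not given: they have to be found in the camera images.
- deck: Fixed flat plywood race board, 230 mm (x) by 370 mm (y, from -150 to +220), top at z = 0.010 m, no raised edges. Origin: its underside, below the middle of the start line, an orange 12 mm stripe along board x at y = 0. Two lanes run along board y, at negative and positive x, parted by a thin painted black stripe at x = 0; a chequered band marks the finish at the +y end.
- wood_roller: Brown wooden roller, solid cylinder 40 mm diameter, 70 mm long, about 65 g (varies), lying in the middle of a lane (board x about -60 or +60 mm), 50 to 85 mm to one side of the start line, within 3 degrees of parallel to it. Green bar on each end. Origin: cylinder's centre. x is the cylinder's axis; y and z turn as it rolls. Rolls easily; stops within some mm of a slow push ending.
- metal_roller: Shiny aluminium roller, solid cylinder 32 mm diameter, 70 mm long, about 150 g (varies), lying in the other lane, on the other side of the start line from the wooden one, 50 to 85 mm from it, within 3 degrees of parallel. Black bar on each end. Origin: cylinder's centre. x is the cylinder's axis; y and z turn as it rolls. Rolls like the wooden one.
- glue_stick: Bystander: white and blue glue stick with an orange cap standing upright on the board near the finish, 29 mm in diameter, 90 mm tall. Origin at the centre of its foot.
- notebook: Bystander: purple notebook with a black spine lying on the table beyond the -y end of the board, 247 x 190 x 12 mm. Origin at the centre of its underside.
- sticky_notes: Bystander: orange block of sticky notes lying on the table beyond the far side of the board, 76 x 76 x 22 mm. Origin at the centre of its underside.
- pencil_cup: Bystander: blue cup with three pencils standing on the table off the far left corner of the board, 76 mm in diameter, cup 90 mm tall, pencils up to 148 mm. Origin at the centre of its foot.
Not all that is in view belongs to the job. Of the things like the metal_roller, leave any that is pink, purple or red; of the rest the smaller one is meant.

How it is judged:
On the way, in this order (a step that is already met when the one before it is completed fails the run):
1. the wooden roller has turned by rolling (a quarter turn or so), not merely slid (angle between wood_roller's own z axis and vertical above 1.4 rad).
2. the wooden roller lies at rest along the start line (y of wood_roller in the frame of deck between -0.008 and 0.008 m and angle between the x axis of wood_roller and the x axis of deck, either way round below 0.15 rad and height (world z) of wood_roller between 0.026 and 0.034 m and linear speed of wood_roller below 0.01 m/s), for 0.2 s.
3. then the metal roller has turned by rolling (a quarter turn or so) (angle between metal_roller's own z axis and vertical above 1.4 rad).
4. the metal roller lies at rest along the start line (y of metal_roller in the frame of deck between -0.008 and 0.008 m and angle between the x axis of metal_roller and the x axis of deck, either way round below 0.15 rad and height (world z) of metal_roller between 0.022 and 0.03 m and linear speed of metal_roller below 0.01 m/s), for 0.2 s.
At the end, for the whole second after the job is handed in: Both rollers lie at rest on the board, one in each lane (centre 30 to 95 mm from the board's middle stripe), each centre within 8 mm of the middle of the orange line and each axis within 0.15 rad (8.6 degrees) of the line's direction (all of step 2 and all of step 4 and ((x of wood_roller in the frame of deck between -0.095 and -0.03 m and x of metal_roller in the frame of deck between 0.03 and 0.095 m) or (x of metal_roller in the frame of deck between -0.095 and -0.03 m and x of wood_roller in the frame of deck between 0.03 and 0.095 m))); the robot touches nothing.
It fails at once if a roller is lifted more than 10 mm (height (world z) of wood_roller above 0.04 m or height (world z) of metal_roller above 0.036 m).
It fails at once if a roller is pinched or shoved from the side: touched with the fingertips lower than its axis ((contact force between the fingers and wood_roller above 0.3 N and height (world z) of the grasp point below 0.047 m) or (contact force between the fingers and metal_roller above 0.3 N and height (world z) of the grasp point below 0.043 m)).
It fails at once if the glue stick or the pencil cup is moved more than 15 mm or tipped (distance of any of glue_stick, pencil_cup from where it was at the start of the episode above 0.015 m or angle between any of glue_stick, pencil_cup's own z axis and vertical above 0.3 rad).
It fails at once if the notebook or the sticky notes is moved more than 15 mm or tipped (distance of any of notebook, sticky_notes from where it was at the start of the episode above 0.015 m or angle between any of notebook, sticky_notes's own z axis and vertical above 0.3 rad).
It also fails if it takes over 69 s, if anything falls off the work surface, if the arm or the gripper's body presses on something with over 40 N, if the wrist force passes 120 N, or if a joint passes its speed limit or range.

### The arm

A 7-joint arm with a two-finger parallel gripper is mounted at the origin on the work surface. World frame = base frame: x ahead of the robot, y to its left, z up, the work surface at z = 0. Lengths are in m, angles in rad, forces in N, time in s.
With the tool pointing down it reaches from about 0.425 to 0.875 m from the base axis. Payload 4.7 kg.
Tool frame: the origin (TCP) lies at the very end of the fingers, on their centre line; the grasp point (between the pads) lies 19 mm behind it; z points along the fingers, y is the line along which they close (so a half turn about z gives the same grasp; the last joint's range is limited). The gripper opens to 87 mm and grips with 3 to 60 N. Pads are 19 mm wide; open, the fingers measure 117 mm over their backs; the gripper's body (75 mm by 190 mm) begins 51 mm behind the grasp point.
Start: joints at [1.21, 0.321, -0.07, 1.45, 0.023, 1.371, -0.057], TCP at [0.238, -0.605, 0.223] pointing down, gripper open.
Joint ranges: [-2.86, 2.86], [-0.3, 2.09], [-1.38, 1.24], [0.06, 2.45], [-1.56, 4.7], [0.09, 2.05], [-2.69, 2.69]. Speed limits (rad/s): [2.57, 2.57, 3.14, 3.14, 3.14, 3.14, 3.14].

### API

Orientations are given as a rotation vector (axis times angle).
In Python, from bench import ctrl, imaging, ticket gives the robot as it stands.
- The arm moves only by the tool jog_arm, never from a script. Its argument "rows" is text: rows parted by semicolons, each of 7 numbers parted by spaces: the shift along the tool's x, y, z in cm, then the turn, a rotation vector about the tool's x, y, z in rad, then the closure, from -1 (fully open) to 1 (shut), so that 0 is half open. A call has 1 to 5 rows; each row shifts and turns the commanded pose from where the row before left it, along the tool's axes as they then stand; what a row does not reach is not made up. A row lasts 1/8 s, in which the tool goes at most 62.5 mm and 10.7 degrees, less where a joint would pass 70% of its speed; a pose out of reach is approached as far as the arm can. A call with a gripper value outside its range is refused whole. The fingers move at their own pace and stop on an object; "force" is the grip in N (left out, the last holds). Time passes only in rows, so rows that do not move let the fingers close. It gives the time, the measured TCP pose, the force, the opening and the grip force at its end, in the units of the state.
- ctrl.get_state(): the state, without advancing time (a new reading comes with each control period).
- imaging.get_image(name): name is "side" or "top" or "wrist"; returns a dict with "img" (420x560x3 uint8, blue, green, red), "vertical_fov" (degrees; the focal length in pixels is half the picture's height over the tangent of half this angle, whatever the lens; pixels are square), "cx", "cy" (the principal point, pixels), "origin" and "orientation" of the camera in the world. Camera axes: x right, y down, z forward; pixel columns grow to the right and rows downward; lengths in m; the calibration is good to about 2 mm. A picture is of the moment at which its call begins. There is no depth.
- ticket.close_job(): hands the job in; it is judged then, once.
The state is a dict: "time": time; "joint_positions": joint angles; "qd": joint speeds; "joint_torque": joint torques, N m; "position": TCP position; "tool_rot": TCP orientation; "ft_force": force on the tool from outside, world axes, zero at the start; "torque": the same for the moment, N m; "grip_width": opening from 0.0 (shut) to 1.0 (fully open); "grip_force": force on a finger pad.
Only numpy, scipy, OpenCV 4.12 (cv2) and the standard library are available. Lean on these libraries where they do the work, as an engineer would, in place of code of your own. Each camera call takes 0.05 s, during which the arm holds its last target. There are 200 camera calls.

## Working session

There is one attempt and no reset: what is moved stays moved. The work goes in short steps, Python scripts to look and compute and a tool call to move; the robot and the scene stay as the last step left them, time stands still between calls to the robot, and variables do not carry over. Pictures are saved under pics/ and viewed, at most 12 in all, crops included, and the job is handed in when it is done.

Besides the shell and the picture viewer there is one more tool, called as name(argument=value, ...) on one line, values as JSON. jog_arm: Moves the arm, as the interface text tells. Its arguments: {"type":"object","properties":{"rows":{"type":"string"},"force":{"type":"number"}},"required":["rows"]}

```bash
mkdir -p pics; python3 - <<'E'
from bench import ctrl, imaging
import cv2,numpy as np
for n in ("top","side"):
    d=imaging.get_image(n); cv2.imwrite(f"pics/{n}0.png",d["img"]); np.save(f"pics/{n}0.npy",d,allow_pickle=True)
    print(n,{k:v for k,v in d.items() if k!="img"})
s=ctrl.get_state(); print(s)
E
```

```text
top {'vertical_fov': 46.834934643984624, 'cx': 285.89188270430446, 'cy': 207.7707777129689, 'origin': array([ 0.46574021, -0.00419487,  1.18008756]), 'orientation': array([-2.12840657,  2.18437416, -0.09993839])}
side {'vertical_fov': 56.65274382377317, 'cx': 283.40221981430426, 'cy': 208.04731540030565, 'origin': array([0.15207502, 0.55820668, 0.87721853]), 'orientation': array([-0.83951491,  2.63168007, -0.95260331])}
{'time': 0.1, 'joint_positions': array([ 1.21008588,  0.32174584, -0.07005155,  1.45154198,  0.02260581,
        1.37082487, -0.0568906 ]), 'qd': array([-3.53632529e-05, -1.86203646e-03, -7.40932789e-04, -2.92559460e-03,
        2.21810943e-03,  1.97774865e-05, -1.24763485e-03]), 'joint_torque': array([ 5.67193780e-06, -4.92569339e+01, -4.05737869e-01, -3.13396811e+01,
       -6.42418116e-02,  3.94643296e-02,  7.01274917e-05]), 'position': array([ 0.23771275, -0.60443639,  0.22157814]), 'tool_rot': array([-3.08493418e+00, -5.85008066e-01,  6.76428974e-04]), 'ft_force': array([-0.36636175,  0.49261612, -0.50376302]), 'torque': array([-0.01309951,  0.00229088,  0.00727925]), 'grip_force': 0.0, 'grip_width': 0.9974708107927288}
```

View pics/top0.png

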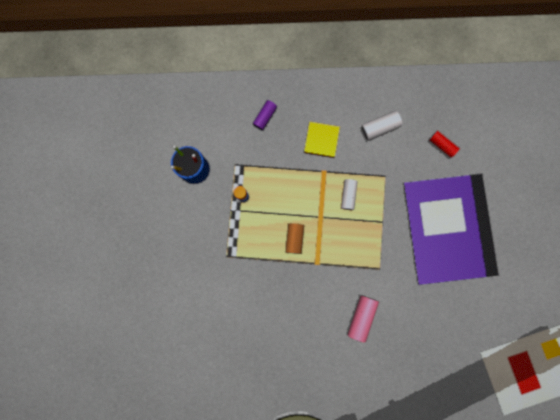

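View pics/side0.png

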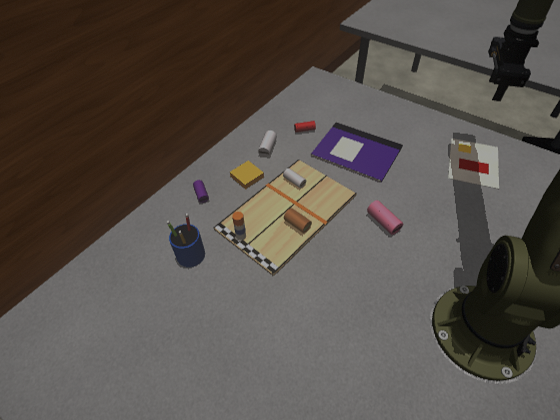

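Candidates: brown roller at (295,238) top view, the only wooden one. Metal-like: silver on board (349,194), larger silver off board (382,125), purple (265,114), red (444,144), pink (363,319). I choose the smaller silver one at (349,194), in the far lane; I'll check it in a crop.

```bash
cat > h.py <<'E'
import cv2,numpy as np
from scipy.spatial.transform import Rotation as R
def cast(d,px,z):
    px=np.atleast_2d(px).astype(float); f=d["img"].shape[0]/2/np.tan(np.radians(d["vertical_fov"])/2)
    r=np.c_[(px[:,0]-d["cx"])/f,(px[:,1]-d["cy"])/f,np.ones(len(px))]@R.from_rotvec(d["orientation"]).as_matrix().T
    o=np.array(d["origin"]); return (o+r*((z-o[2])/r[:,2])[:,None])[:,:2]
def blobs(mask,amin=60):
    out=[]
    for c in cv2.findContours(mask.astype(np.uint8),cv2.RETR_EXTERNAL,cv2.CHAIN_APPROX_NONE)[0]:
        if cv2.contourArea(c)>=amin: out.append((cv2.contourArea(c),cv2.minAreaRect(c),c))
    return sorted(out,key=lambda t:-t[0])
def rectw(d,rect,z):
    "centre, long/short size, direction of long side (deg) in world"
    p=cast(d,cv2.boxPoints(rect),z); e=[p[1]-p[0],p[2]-p[1]]; e.sort(key=np.linalg.norm)
    return p.mean(0).round(4),np.linalg.norm(e[1]).round(4),np.linalg.norm(e[0]).round(4),(np.degrees(np.arctan2(e[1][1],e[1][0]))%180).round(2)
E
python3 - <<'E'
from h import *
d=np.load("pics/top0.npy",allow_pickle=True).item(); im=d["img"]
hsv=cv2.cvtColor(im,cv2.COLOR_BGR2HSV)
for n,p in dict(wood=(295,238),line=(321,230),board=(350,240),metal=(349,194),stick=(240,193)).items(): print(n,hsv[p[1],p[0]])
roi=np.zeros(im.shape[:2],bool); roi[160:272,226:390]=1
H,S,V=[hsv[...,i].astype(int) for i in range(3)]
m=dict(wood=(roi&(H<=14)&(S>150)&(V<200),.03),line=(roi&(H>11)&(H<20)&(S>190),.01),metal=(roi&(S<70)&(V>110),.026))
for n,(k,z) in m.items():
    for a,r,c in blobs(k,40)[:4]: print(n,a,np.round(r[0],1),rectw(d,r,z))
cr=cv2.resize(im[160:272,226:390],None,fx=4.8,fy=4.8,interpolation=cv2.INTER_CUBIC); cv2.imwrite("pics/crop1.png",cr)
E
```

```text
wood [ 13 181 155]
line [ 20 170 188]
board [ 27  87 187]
metal [102  13 196]
stick [ 19 208 189]
wood 359.5 [294.5 238. ] (array([ 0.5206, -0.0042]), np.float64(0.0667), np.float64(0.034), np.float64(173.35))
line 91.0 [239.4 192.8] (array([0.6351, 0.1272]), np.float64(0.0288), np.float64(0.0262), np.float64(25.35))
metal 4009.5 [307.5 215.5] (array([ 0.5752, -0.0362]), np.float64(0.3941), np.float64(0.2656), np.float64(88.34))
metal 385.5 [349.1 193.7] (array([ 0.6235, -0.138 ]), np.float64(0.076), np.float64(0.0341), np.float64(171.59))
```

View pics/crop1.png

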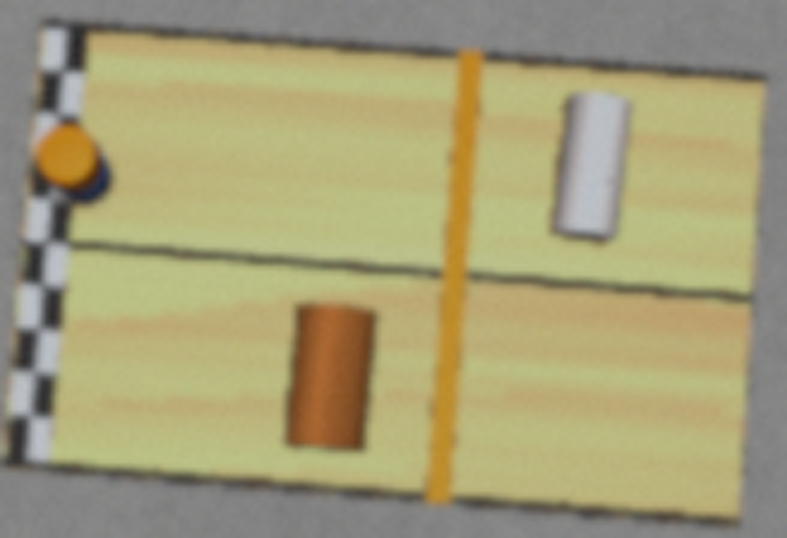

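The crop confirms it: the silver roller on the board, at crop (592,165), is the smaller one. The wooden roller is at (332,377), and the orange line runs from (470,52) to (440,502).

```bash
cat >> h.py <<'E'
def scene(d,prn=True):
    im=d["img"]; hsv=cv2.cvtColor(im,cv2.COLOR_BGR2HSV); H,S,V=[hsv[...,i].astype(int) for i in range(3)]
    roi=np.zeros(im.shape[:2],bool); roi[165:268,255:383]=1
    ln=roi&(H>=16)&(H<=22)&(S>140); ln[:,:300]=0; ln[:,340:]=0
    out={}
    ys,xs=np.nonzero(ln); p=cast(d,np.c_[xs,ys],.01)
    v=cv2.fitLine(p.astype(np.float32),cv2.DIST_HUBER,0,1e-4,1e-4).ravel(); 
    if v[0]<0: v[:2]*=-1
    ex=v[:2].astype(float); ey=np.array([-ex[1],ex[0]]); t=(p-v[2:])@ex
    o=v[2:]+ex*(t.max()+t.min())/2
    if prn: print("line mid",o.round(4),"deg",np.degrees(np.arctan2(ex[1],ex[0])).round(2),"len",np.ptp(t).round(3))
    def rep(n,k,z):
        for a,r,c in blobs(k,150)[:1]:
            q,l,s,an=rectw(d,r,z); m=cv2.moments(c); q=cast(d,[m["m10"]/m["m00"],m["m01"]/m["m00"]],z)[0]
            out[n]=q; print(n,np.round(r[0],1),"world",q.round(4),"size",l,s,"deg",an,"board",np.round([(q-o)@ex,(q-o)@ey],4))
    rep("wood",roi&(H<=15)&(S>140)&(V<190),.03)
    rep("metal",roi&(S<60)&(V>110),.026)
    return o,ex,ey,out
E
python3 - <<'E'
from h import *
d=np.load("pics/top0.npy",allow_pickle=True).item()
scene(d)
E
```

```text
line mid [ 0.5706 -0.0681] deg -6.22 len 0.227
wood [294.3 237.9] world [ 0.5205 -0.004 ] size 0.0675 0.036 deg 172.22 board [-0.0567  0.0583]
metal [320.5 169.5] world [ 0.6864 -0.1251] size 0.2967 0.022 deg 88.36 board [ 0.1213 -0.0442]
```

jog_arm(rows="0 0 0 0 0 0.16 1;0 0 0 0 0 0.16 1;0 0 0 0 0 0.163 1;0.5 -2 0 0 0 0 1;1.5 -4.5 0 0 0 0 1", force=20)

```text
time: 0.72
position: [0.2631, -0.543, 0.2215]
tool_rot: [-3.136, 0.177, 0.002]
ft_force: [0.4, 0.7, -0.5]
grip_width: 0.515
grip_force: 0.0
```

jog_arm(rows="1.7 -5 0 0 0 0 1;1.7 -5 0 0 0 0 1;1.7 -5 0 0 0 0 1;1.7 -5 0 0 0 0 1;1.7 -5 0 0 0 0 1")

```text
time: 1.35
position: [0.3767, -0.3013, 0.2223]
tool_rot: [3.137, -0.17, -0.0]
ft_force: [1.0, 0.1, 1.0]
grip_width: 0.021
grip_force: 0.0
```

jog_arm(rows="1.7 -5 0 0 0 0 1;1.7 -5 0 0 0 0 1;1.7 -5 0 0 0 0 1;1.7 -5 0 0 0 0 1;1.7 -5 0 0 0 0 1")

```text
time: 1.98
position: [0.4881, -0.0622, 0.2223]
tool_rot: [3.137, -0.17, -0.0]
ft_force: [1.3, -0.3, -0.7]
grip_width: 0.007
grip_force: 0.0
```

jog_arm(rows="1.7 -4 0 0 0 0 1;0.5 -1 0 0 0 0 1;0 0 2 0 0 0 1;0 0 2 0 0 0 1;0 0 0 0 0 0 1")

```text
time: 2.6
position: [0.5135, -0.0176, 0.1808]
tool_rot: [3.137, -0.172, -0.006]
ft_force: [-0.3, 0.5, 0.2]
grip_width: 0.004
grip_force: 0.0
```

```bash
python3 - <<'E'
from bench import ctrl, imaging
import cv2,numpy as np
d=imaging.get_image("wrist"); cv2.imwrite("pics/w1.png",d["img"]); np.save("pics/w1.npy",d,allow_pickle=True)
print({k:v for k,v in d.items() if k!="img"})
E
```

```text
{'vertical_fov': 67.64417901517085, 'cx': 274.6655692128079, 'cy': 211.33279574915107, 'origin': array([ 0.58939126, -0.02713264,  0.3423847 ]), 'orientation': array([ 1.95723236, -2.18593905, -0.31317335])}
```

View pics/w1.png

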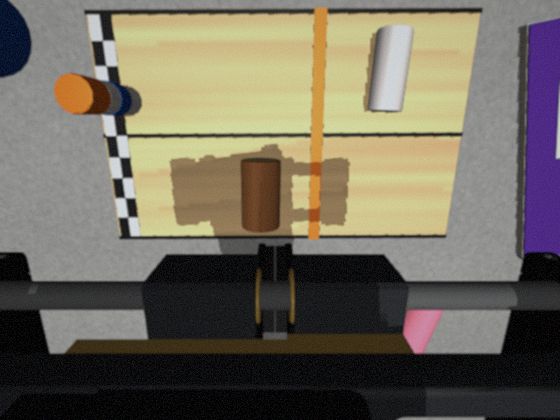

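The wrist view shows the wooden roller at (261,195), the metal roller at (391,68), the orange line from (320,10) to (314,238), and the closed fingertips near (275,247), about 16 mm across.

```bash
cat >> h.py <<'E'
def wrist(d):
    im=d["img"]; hsv=cv2.cvtColor(im,cv2.COLOR_BGR2HSV); H,S,V=[hsv[...,i].astype(int) for i in range(3)]
    lim=np.arange(420)[:,None]<240
    ln=blobs(lim&(H>=12)&(H<=22)&(S>175)&(V>60),30); pts=[]
    ln=[c for a,r,c in ln if max(r[1])>1.6*min(r[1]) and min(r[1])<25]
    P=cast(d,np.vstack(ln).reshape(-1,2),.01)
    v=cv2.fitLine(P.astype(np.float32),cv2.DIST_HUBER,0,1e-4,1e-4).ravel(); ex=v[:2].astype(float)*np.sign(v[0]); ey=np.array([-ex[1],ex[0]]); o=v[2:]
    print("line pt",o.round(4),"deg",np.degrees(np.arctan2(ex[1],ex[0])).round(2),"rms",np.std((P-o)@ey).round(4),"px blobs",[np.round(cv2.minAreaRect(c)[0]) for c in ln])
    bd=cv2.convexHull(np.vstack([c for _,_,c in blobs(lim&(H>=18)&(H<=32)&(S>60)&(S<150),2000)])); bm=np.zeros(im.shape[:2],np.uint8); cv2.fillPoly(bm,[bd],1); bm=cv2.erode(bm,np.ones((9,9)))>0
    for n,k,z in (("wood",lim&(H<=14)&(S>120)&bm,.03),("metal",bm&(S<45)&(V>70),.026)):
        k=cv2.morphologyEx(k.astype(np.uint8),cv2.MORPH_OPEN,np.ones((5,5)))
        for a,r,c in blobs(k,500)[:2]:
            q=cast(d,r[0],z)[0]; _,l,s,an=rectw(d,r,z)
            print(n,np.round(r[0],1),"world",q.round(4),"size",l,s,"deg",an,"y from line",((q-o)@ey).round(4))
E
python3 - <<'E'
from h import *
d=np.load("pics/w1.npy",allow_pickle=True).item()
hsv=cv2.cvtColor(d["img"],cv2.COLOR_BGR2HSV)
for p in ((261,195),(319,60),(314,190),(391,68),(350,100),(220,190)): print(p,hsv[p[1],p[0]])
wrist(d)
E
```

```text
(261, 195) [ 13 157  96]
(319, 60) [ 18 168 209]
(314, 190) [ 17 184 209]
(391, 68) [105  10 213]
(350, 100) [ 31  67 212]
(220, 190) [ 18 103 146]
line pt [ 0.5594 -0.0676] deg -6.15 rms 0.0036 px blobs [array([320.,  30.]), array([315., 188.]), array([313., 226.]), array([316., 155.])]
wood [259.4 195.8] world [ 0.5164 -0.0036] size 0.0742 0.0344 deg 175.79 y from line 0.059
metal [390.   67.4] world [ 0.6236 -0.1388] size 0.0754 0.0324 deg 169.79 y from line -0.064
```

jog_arm(rows="0.4 -2.1 0 0 0 0 1;0 0 5 0 0 0 1;0 0 5 0 0 0 1;0 0 2 0 0 0 1;0 0 0 0 0 0 1")

```text
time: 3.28
position: [0.5206, 0.0035, 0.0619]
tool_rot: [3.137, -0.171, -0.004]
ft_force: [0.2, -0.3, -0.3]
grip_width: 0.004
grip_force: 0.0
```

jog_arm(rows="0 0 0.9 0 0 0 1;0 0 0.2 0 0 0 1;0 0 0.2 0 0 0 1;0 0 0 0 0 0 1")

```text
time: 3.78
position: [0.5219, 0.004, 0.0502]
tool_rot: [3.137, -0.17, 0.002]
ft_force: [0.8, -0.5, 0.7]
grip_width: 0.004
grip_force: 0.7
```

jog_arm(rows="0 0 0.1 0 0 0 1;0 0 0 0 0 0 1")

```text
time: 4.03
position: [0.5221, 0.0045, 0.0499]
tool_rot: [3.137, -0.169, 0.002]
ft_force: [-1.7, 0.7, 7.1]
grip_width: 0.01
grip_force: 3.9
```

jog_arm(rows="0 0.4 0 0 0 0 1;0 0.5 0 0 0 0 1;0 0.5 0 0 0 0 1;0 0.4 0 0 0 0 1;0 0.2 0 0 0 0 1")

```text
time: 4.65
position: [0.5197, -0.0157, 0.0502]
tool_rot: [3.137, -0.17, 0.001]
ft_force: [-3.5, 1.5, 11.7]
grip_width: 0.005
grip_force: 5.7
```

```bash
cat > look.py <<'E'
from h import *; from bench import imaging,ctrl
import sys
d=imaging.get_image("top"); scene(d); 
if len(sys.argv)>1:
    w=imaging.get_image("wrist"); cv2.imwrite(f"pics/{sys.argv[1]}.png",w["img"]); wrist(w)
s=ctrl.get_state(); print(s["time"],s["position"].round(4),s["ft_force"].round(1))
E
python3 look.py w2
```

```text
line mid [ 0.6537 -0.0768] deg -5.81 len 0.06
metal [318.5 169.5] world [ 0.6862 -0.1226] size 0.3064 0.022 deg 88.36 board [ 0.037  -0.0422]
line pt [ 0.5772 -0.0691] deg -5.91 rms 0.0047 px blobs [array([349.,  96.]), array([342., 223.])]
wood [268.  218.5] world [ 0.5386 -0.0153] size 0.0336 0.0211 deg 83.74 y from line 0.0495
metal [478.6  56.8] world [ 0.616 -0.139] size 0.0625 0.0335 deg 168.16 y from line -0.0656
4.75 [ 0.5197 -0.0159  0.0502] [-3.4  0.  10.6]
```

View pics/w2.png

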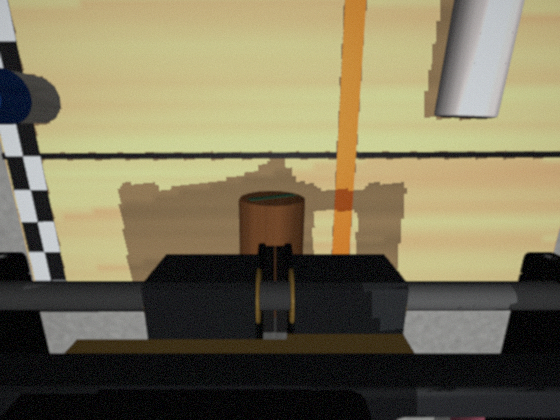

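The wooden roller, at (271,222), is rolling under the tip. Its green end bar has turned, and the line at (346,150) is still to its right. I'll finish this stroke, then reset behind it.

jog_arm(rows="0 0.4 0 0 0 0 1;0 0.4 0 0 0 0 1;0 0.2 0 0 0 0 1;0 0 0 0 0 0 1;0 0 -0.3 0 0 0 1")

```text
time: 5.38
position: [0.5182, -0.0259, 0.0519]
tool_rot: [3.137, -0.17, 0.001]
ft_force: [0.6, 0.7, -0.8]
grip_width: 0.006
grip_force: 0.0
```

jog_arm(rows="0 0 -2 0 0 0 1;0 0 -4 0 0 0 1;0 -1 0 0 0 0 1;0 0 0 0 0 0 1")

```text
time: 5.88
position: [0.5188, -0.0148, 0.1112]
tool_rot: [-3.137, 0.167, 0.001]
ft_force: [-0.5, -0.2, -0.1]
grip_width: 0.005
grip_force: 0.0
```

```bash
python3 look.py w3
```

```text
line mid [ 0.6586 -0.0774] deg -5.5 len 0.05
metal [318.5 169.5] world [ 0.6861 -0.1222] size 0.3064 0.022 deg 88.36 board [ 0.0317 -0.0419]
line pt [ 0.5966 -0.0245] deg 82.24 rms 0.043 px blobs [array([333.,  88.]), array([328., 210.]), array([ 44., 110.])]
wood [279. 208.] world [ 0.5263 -0.0211] size 0.0451 0.036 deg 175.23 y from line 0.0701
metal [428.5  59.1] world [ 0.6239 -0.1392] size 0.0767 0.0323 deg 168.82 y from line -0.0426
5.975 [ 0.5182 -0.0158  0.1104] [ 0.2  0.  -0.4]
```

```bash
python3 - <<'E'
s=open('h.py').read()
s=s.replace('''    bd=cv2''','''    o=np.array([.5706,-.0679]); a=np.radians(-6.18); ex=np.array([np.cos(a),np.sin(a)]); ey=np.array([-ex[1],ex[0]])
    bd=cv2''',1).replace('''"y from line",((q-o)@ey).round(4)''','''"board",((q-o)@ex).round(4),((q-o)@ey).round(4)''')
s+='''
def tipboard(p):
    o=np.array([.5706,-.0679]); a=np.radians(-6.18); ex=np.array([np.cos(a),np.sin(a)]); ey=np.array([-ex[1],ex[0]])
    return ((p[:2]-o)@ex).round(4),((p[:2]-o)@ey).round(4)
'''
open('h.py','w').write(s)
open('look.py','w').write('''from h import *; from bench import imaging,ctrl
import sys
w=imaging.get_image("wrist"); cv2.imwrite(f"pics/{sys.argv[1]}.png",w["img"]); wrist(w)
s=ctrl.get_state(); print(s["time"],s["position"].round(4),"tip board",tipboard(s["position"]),s["ft_force"].round(1))
''')
E
```

jog_arm(rows="0 -0.3 2 0 0 0 1;0 0 3.3 0 0 0 1;0 0 0.5 0 0 0 1;0 0 0.2 0 0 0 1;0 0 0 0 0 0 1")

```text
time: 6.6
position: [0.5202, -0.0129, 0.0523]
tool_rot: [3.137, -0.17, 0.002]
ft_force: [-0.3, 1.2, 0.3]
grip_width: 0.005
grip_force: 0.0
```

jog_arm(rows="0 0 0.2 0 0 0 1;0 0 0.15 0 0 0 1;0 0 0 0 0 0 1")

```text
time: 6.98
position: [0.5206, -0.0125, 0.05]
tool_rot: [3.137, -0.17, 0.003]
ft_force: [-3.3, 0.4, 9.5]
grip_width: 0.005
grip_force: 5.0
```

Pressing at about 9 N. Stroke 2: 32 mm with the finger.

jog_arm(rows="0 0.4 0 0 0 0 1;0 0.6 0 0 0 0 1;0 0.7 0 0 0 0 1;0 0.6 0 0 0 0 1;0 0.5 0 0 0 0 1")

```text
time: 7.6
position: [0.5172, -0.041, 0.0499]
tool_rot: [3.136, -0.17, 0.002]
ft_force: [-2.9, 0.2, 8.3]
grip_width: 0.008
grip_force: 3.9
```

jog_arm(rows="0 0.4 0 0 0 0 1;0 0 0 0 0 0 1;0 0 -0.3 0 0 0 1;0 0 -3 0 0 0 1;0 -1.2 -3 0 0 0 1")

```text
time: 8.22
position: [0.517, -0.0335, 0.1116]
tool_rot: [3.137, -0.173, -0.001]
ft_force: [-0.2, -0.1, 0.0]
grip_width: 0.003
grip_force: 0.0
```

```bash
python3 look.py w4
```

```text
line pt [ 0.5583 -0.066 ] deg -7.55 rms 0.0041 px blobs [array([304., 210.]), array([310.,  25.]), array([306., 167.])]
wood [283.  204.5] world [ 0.5272 -0.0427] size 0.0508 0.0485 deg 175.68 board -0.0459 0.0204
metal [401.3  59. ] world [ 0.6246 -0.1386] size 0.0772 0.0326 deg 168.85 board 0.0613 -0.0645
8.275 [ 0.5201 -0.0307  0.116 ] tip board (np.float64(-0.0542), np.float64(0.0316)) [2.6 0.5 2.8]
```

jog_arm(rows="0 0 -2 0 0 0 1;0 0 0 0 0 0 1")

```text
time: 8.52
position: [0.5186, -0.0326, 0.1325]
tool_rot: [3.136, -0.169, 0.006]
ft_force: [-0.4, -1.0, -0.0]
grip_width: 0.0
grip_force: 0.0
```

```bash
python3 look.py w5
```

```text
line pt [ 0.5406 -0.0638] deg -7.56 rms 0.0041 px blobs [array([310.,  26.]), array([303., 210.]), array([307., 169.])]
wood [284.5 203. ] world [ 0.5249 -0.0433] size 0.0576 0.0483 deg 175.71 board -0.0481 0.0195
metal [392.3  68.9] world [ 0.6233 -0.1388] size 0.0754 0.0323 deg 169.73 board 0.06 -0.0648
8.575 [ 0.5178 -0.0327  0.1313] tip board (np.float64(-0.0563), np.float64(0.0293)) [-0.2  0.1 -0.1]
```

View pics/w5.png

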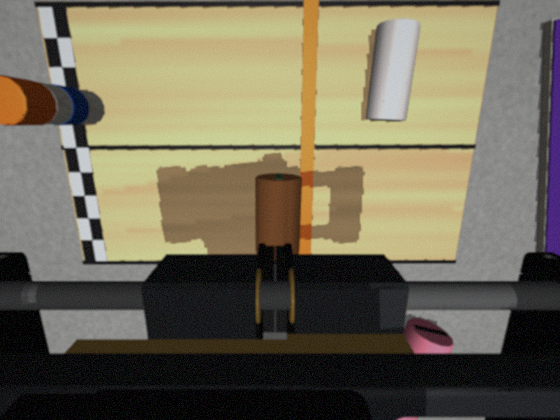

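The wooden roller is at (278,213), edges at columns 256 and 300. It sits just left of the orange line at (307,200), with which my mask merged it; I'll tighten the mask.

```bash
sed -i 's/(H<=14)&(S>120)&bm/(H<=15)\&(S>120)\&(V<165)\&bm/' h.py; python3 - <<'E'
from h import *
from bench import imaging
d=imaging.get_image("wrist"); wrist(d)
hsv=cv2.cvtColor(d["img"],cv2.COLOR_BGR2HSV); print(hsv[210,252:318:3].tolist())
for x in (256,278,300): print(tipboard(cast(d,(x,213),.03)[0]))
E
```

```text
line pt [0.5632 0.0061] deg 70.08 rms 0.0626 px blobs [array([310.,  26.]), array([304., 202.]), array([ 39., 115.])]
wood [284.5 203. ] world [ 0.5241 -0.0434] size 0.0574 0.048 deg 175.71 board -0.0489 0.0194
metal [392.6  67. ] world [ 0.6234 -0.1386] size 0.0755 0.0322 deg 169.21 board 0.0601 -0.0646
[[18, 99, 139], [15, 109, 96], [12, 171, 85], [14, 166, 95], [13, 158, 102], [12, 156, 103], [13, 163, 111], [12, 161, 111], [14, 181, 103], [15, 172, 105], [12, 178, 99], [14, 173, 96], [13, 165, 99], [13, 162, 96], [12, 159, 82], [11, 164, 73], [16, 186, 125], [17, 190, 200], [16, 192, 198], [16, 189, 201], [19, 120, 199], [22, 88, 201]]
(np.float64(-0.0579), np.float64(0.0442))
(np.float64(-0.0579), np.float64(0.025))
(np.float64(-0.058), np.float64(0.0057))
```

Wooden roller is at board y ≈ 25 mm (edges 44 and 6 mm, width 38.5 mm ✓). Third stroke next.

jog_arm(rows="0 -0.3 3 0 0 0 1;0 0 4 0 0 0 1;0 0 0.7 0 0 0 1;0 0 0 0 0 0 1;0 0 0.2 0 0 0 1")

```text
time: 9.25
position: [0.519, -0.0298, 0.0534]
tool_rot: [3.137, -0.17, 0.004]
ft_force: [0.8, 0.8, 0.1]
grip_width: 0.005
grip_force: 0.0
```

jog_arm(rows="0 0 0.1 0 0 0 1;0 0 0 0 0 0 1")

```text
time: 9.5
position: [0.5181, -0.0298, 0.0516]
tool_rot: [3.137, -0.17, 0.002]
ft_force: [-0.3, 0.4, 0.3]
grip_width: 0.007
grip_force: 0.0
```

jog_arm(rows="0 0 0.15 0 0 0 1;0 0 0.1 0 0 0 1;0 0 0 0 0 0 1")

```text
time: 9.88
position: [0.5183, -0.0295, 0.0501]
tool_rot: [3.136, -0.169, 0.001]
ft_force: [-2.5, 1.5, 10.7]
grip_width: 0.003
grip_force: 5.3
```

jog_arm(rows="0 0.4 0 0 0 0 1;0 0.6 0 0 0 0 1;0 0.7 0 0 0 0 1;0 0.6 0 0 0 0 1;0 0.5 0 0 0 0 1")

```text
time: 10.5
position: [0.5149, -0.058, 0.0498]
tool_rot: [3.136, -0.17, 0.001]
ft_force: [-3.1, 0.0, 7.7]
grip_width: 0.003
grip_force: 3.3
```

jog_arm(rows="0 0.4 0 0 0 0 1;0 0 0 0 0 0 1;0 0 -0.3 0 0 0 1;0 0 -4 0 0 0 1;0 -1.2 -4 0 0 0 1")

```text
time: 11.12
position: [0.5149, -0.0502, 0.1319]
tool_rot: [-3.137, 0.172, 0.003]
ft_force: [1.0, -0.7, -0.7]
grip_width: 0.0
grip_force: 0.0
```

jog_arm(rows="0 0 0 0 0 0 1;0 0 0 0 0 0 1")

```text
time: 11.38
position: [0.515, -0.0497, 0.1309]
tool_rot: [3.137, -0.17, -0.001]
ft_force: [-0.4, 1.0, -0.4]
grip_width: 0.001
grip_force: 0.0
```

```bash
sed -i 's/(V<165)/(V<119)/' h.py; python3 look.py w6; python3 - <<'E'
import cv2; im=cv2.imread("pics/w6.png"); cv2.imwrite("pics/w6c.png",cv2.resize(im[120:270,180:400],None,fx=3,fy=3))
E
```

```text
line pt [ 0.6429 -0.0766] deg -7.05 rms 0.0033 px blobs [array([289.,  22.]), array([287., 159.])]
wood [277. 205.] world [ 0.5201 -0.0537] size 0.054 0.0372 deg 175.02 board -0.0517 0.0087
metal [372.   65.3] world [ 0.6233 -0.1393] size 0.075 0.0319 deg 171.08 board 0.0601 -0.0654
11.425 [ 0.5146 -0.0498  0.1304] tip board (np.float64(-0.0577), np.float64(0.0119)) [-0.4 -0.2 -0. ]
```

View pics/w6c.png

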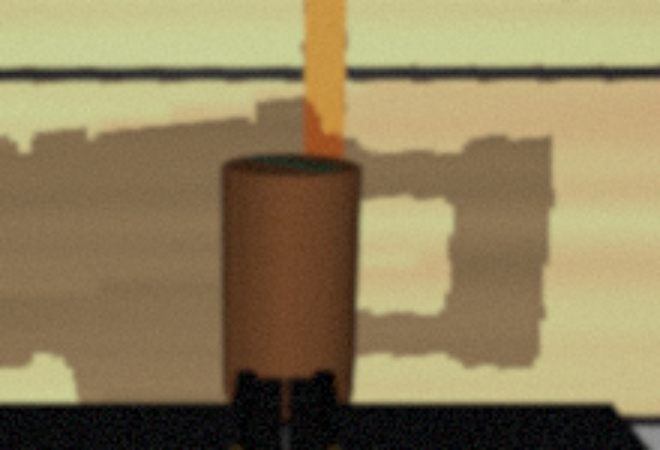

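The roller, centred at crop column 290, is about 9 mm short of the line (column 325). A final stroke of about 17 mm is needed.

jog_arm(rows="0 -0.1 3 0 0 0 1;0 0 4 0 0 0 1;0 0 0.7 0 0 0 1;0 0 0.4 0 0 0 1;0 0 0.1 0 0 0 1")

```text
time: 12.05
position: [0.5164, -0.0487, 0.0505]
tool_rot: [3.137, -0.17, 0.002]
ft_force: [0.1, 0.2, 0.4]
grip_width: 0.005
grip_force: 0.0
```

jog_arm(rows="0 0 0.1 0 0 0 1;0 0 0 0 0 0 1")

```text
time: 12.3
position: [0.5166, -0.0488, 0.0503]
tool_rot: [3.136, -0.17, 0.003]
ft_force: [-2.4, 0.5, 6.9]
grip_width: 0.003
grip_force: 3.1
```

jog_arm(rows="0 0.3 0 0 0 0 1;0 0.5 0 0 0 0 1;0 0.5 0 0 0 0 1;0 0.3 0 0 0 0 1;0 0.1 0 0 0 0 1")

```text
time: 12.92
position: [0.5146, -0.066, 0.0502]
tool_rot: [3.136, -0.17, 0.003]
ft_force: [-2.1, 0.2, 6.1]
grip_width: 0.004
grip_force: 2.7
```

jog_arm(rows="0 0 0 0 0 0 1;0 0 -0.3 0 0 0 1;0 0 -4 0 0 0 1;0 0 -4 0 0 0 1;0 0 0 0 0 0 1")

```text
time: 13.55
position: [0.5168, -0.0658, 0.1355]
tool_rot: [3.135, -0.17, 0.012]
ft_force: [0.3, 0.0, -0.2]
grip_width: 0.007
grip_force: 0.0
```

```bash
python3 look.py w7; python3 - <<'E'
import cv2; im=cv2.imread("pics/w7.png"); cv2.imwrite("pics/w7c.png",cv2.resize(im[120:270,180:400],None,fx=3,fy=3))
E
```

```text
line pt [ 0.6678 -0.0782] deg -17.07 rms 0.0035 px blobs [array([269.,  24.])]
wood [267.5 207. ] world [ 0.5207 -0.0613] size 0.0513 0.0371 deg 174.48 board -0.0503 0.0012
metal [348.4  73.2] world [ 0.623  -0.1384] size 0.0747 0.0312 deg 169.23 board 0.0597 -0.0645
13.6 [ 0.5153 -0.0658  0.1334] tip board (np.float64(-0.0553), np.float64(-0.0038)) [-0.3 -0.4 -0.4]
```

View pics/w7c.png

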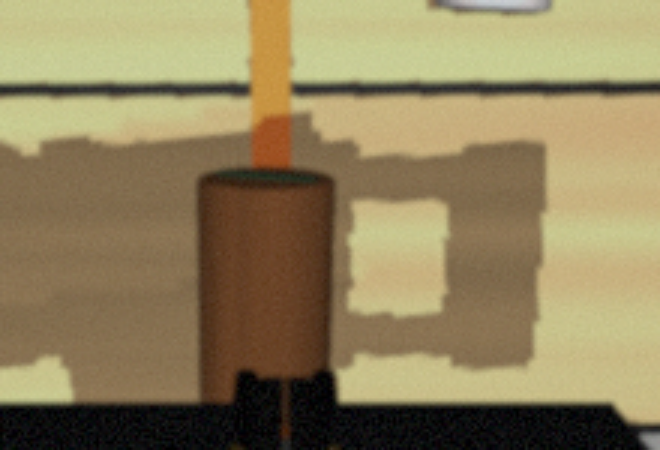

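The wooden roller is centred on the line (column 266 against line 271, measured +1 mm) and parallel to it. On to the metal roller.

jog_arm(rows="3 1.7 0 0 0 0 1;3 1.7 0 0 0 0 1;3 1.7 0 0 0 0 1;2.5 1.6 0 0 0 0 1;0 0 2 0 0 0 1")

```text
time: 14.22
position: [0.6224, -0.1466, 0.1108]
tool_rot: [3.136, -0.174, 0.003]
ft_force: [-0.5, -0.3, -1.3]
grip_width: 0.007
grip_force: 0.0
```

jog_arm(rows="0 0 4 0 0 0 1;0 0 1.2 0 0 0 1;0 0 0 0 0 0 1")

```text
time: 14.6
position: [0.6195, -0.1438, 0.0582]
tool_rot: [-3.136, 0.169, 0.005]
ft_force: [0.1, 0.6, -0.0]
grip_width: 0.006
grip_force: 0.0
```

```bash
python3 - <<'E'
from h import *; from bench import ctrl
s=ctrl.get_state(); print(s["position"],tipboard(s["position"]),s["tool_rot"])
E
```

```text
[ 0.61952752 -0.14379221  0.05819352] (np.float64(0.0568), np.float64(-0.0702)) [-3.13635293  0.16853943  0.00462452]
```

jog_arm(rows="0.3 0.1 0.5 0 0 0 1;0 0 0.7 0 0 0 1;0 0 0.2 0 0 0 1;0 0 0.15 0 0 0 1;0 0 0 0 0 0 1")

```text
time: 15.22
position: [0.6238, -0.1459, 0.0441]
tool_rot: [3.137, -0.17, 0.0]
ft_force: [0.3, -0.5, 0.3]
grip_width: 0.009
grip_force: 0.0
```

jog_arm(rows="0 0 0.2 0 0 0 1;0 0 0.1 0 0 0 1;0 0 0 0 0 0 1")

```text
time: 15.6
position: [0.6241, -0.1461, 0.0418]
tool_rot: [3.136, -0.17, 0.001]
ft_force: [-2.5, -0.3, 4.4]
grip_width: 0.006
grip_force: 2.2
```

jog_arm(rows="0 0 0.05 0 0 0 1;0 -0.4 0 0 0 0 1;0 -0.6 0 0 0 0 1;0 -0.7 0 0 0 0 1;0 -0.6 0 0 0 0 1")

```text
time: 16.23
position: [0.6276, -0.1229, 0.0423]
tool_rot: [3.136, -0.17, 0.005]
ft_force: [-1.0, -0.5, 7.3]
grip_width: 0.003
grip_force: 4.0
```

jog_arm(rows="0 -0.5 0 0 0 0 1;0 -0.3 0 0 0 0 1;0 0 0 0 0 0 1;0 0 -0.3 0 0 0 1;0 0 -4 0 0 0 1")

```text
time: 16.85
position: [0.6239, -0.115, 0.0802]
tool_rot: [-3.136, 0.17, 0.013]
ft_force: [0.8, -0.1, 0.6]
grip_width: 0.003
grip_force: 0.0
```

jog_arm(rows="0 1.3 -4 0 0 0 1;0 0 0 0 0 0 1;0 0 0 0 0 0 1")

```text
time: 17.23
position: [0.6249, -0.1279, 0.1226]
tool_rot: [-3.137, 0.17, 0.002]
ft_force: [-1.1, -0.3, -0.0]
grip_width: 0.009
grip_force: 0.0
```

```bash
python3 look.py w8
```

```text
line pt [ 0.7385 -0.1076] deg -21.08 rms 0.004 px blobs [array([212., 159.]), array([238.,  55.])]
metal [267.3 205.4] world [ 0.6317 -0.1237] size 0.0533 0.0301 deg 170.88 board 0.0668 -0.0489
17.275 [ 0.6246 -0.1276  0.122 ] tip board (np.float64(0.0601), np.float64(-0.0535)) [-0.3  0.2 -0.2]
```

View pics/w8.png

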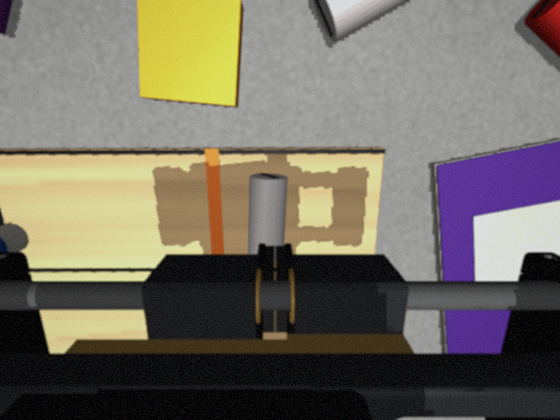

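The metal roller at (268,213) rolled to about -49 mm; the line is at (215,205). Second stroke.

jog_arm(rows="0 0.3 3 0 0 0 1;0 0 4 0 0 0 1;0 0 0.7 0 0 0 1;0 0 0.3 0 0 0 1;0 0 0.1 0 0 0 1")

```text
time: 17.9
position: [0.6264, -0.1309, 0.0437]
tool_rot: [3.137, -0.169, 0.003]
ft_force: [0.1, 0.2, 0.6]
grip_width: 0.009
grip_force: 0.0
```

jog_arm(rows="0 0 0.1 0 0 0 1;0 0 0 0 0 0 1")

```text
time: 18.15
position: [0.6259, -0.1311, 0.0423]
tool_rot: [3.137, -0.17, 0.002]
ft_force: [0.3, 0.1, 0.0]
grip_width: 0.008
grip_force: 0.0
```

jog_arm(rows="0 0 0.15 0 0 0 1;0 -0.3 0 0 0 0 1;0 -0.6 0 0 0 0 1;0 -0.7 0 0 0 0 1;0 -0.7 0 0 0 0 1")

```text
time: 18.77
position: [0.6295, -0.1082, 0.0423]
tool_rot: [3.136, -0.17, 0.005]
ft_force: [-0.6, -0.7, 8.5]
grip_width: 0.004
grip_force: 3.9
```

jog_arm(rows="0 -0.6 0 0 0 0 1;0 -0.4 0 0 0 0 1;0 0 0 0 0 0 1;0 0 -0.3 0 0 0 1;0 0 -4 0 0 0 1")

```text
time: 19.4
position: [0.6258, -0.0982, 0.0801]
tool_rot: [-3.136, 0.17, 0.012]
ft_force: [0.6, -0.7, 0.6]
grip_width: 0.008
grip_force: 0.0
```

jog_arm(rows="0 1.5 -4 0 0 0 1;0 0 0 0 0 0 1;0 0 0 0 0 0 1")

```text
time: 19.77
position: [0.6266, -0.1131, 0.1223]
tool_rot: [-3.137, 0.17, 0.002]
ft_force: [-0.4, 0.2, 0.2]
grip_width: 0.004
grip_force: 0.0
```

```bash
python3 look.py w9
```

```text
Traceback (most recent call last):
  File "look.py", line 3, in <module>
    w=imaging.get_image("wrist"); cv2.imwrite(f"pics/{sys.argv[1]}.png",w["img"]); wrist(w)
                                                                                   ~~~~~^^^
  File "h.py", line 39, in wrist
    P=cast(d,np.vstack(ln).reshape(-1,2),.01)
             ~~~~~~~~~^^^^
ValueError: need at least one array to concatenate
```

```bash
python3 - <<'E'
L=open('h.py').read().split('\n')
L=[l for l in L if not (l.startswith('    P=cast(d,np.vstack') or l.startswith('    v=cv2.fitLine(P') or l.startswith('    print("line pt"'))]
open('h.py','w').write('\n'.join(L))
E
python3 look.py w9
```

```text
metal [265.4 204.6] world [ 0.6341 -0.107 ] size 0.0545 0.0301 deg 170.88 board 0.0673 -0.032
19.875 [ 0.6262 -0.1125  0.1214] tip board (np.float64(0.06), np.float64(-0.0384)) [ 0.1 -0.3 -0.9]
```

jog_arm(rows="0 0.1 3 0 0 0 1;0 0 4 0 0 0 1;0 0 0.7 0 0 0 1;0 0 0.3 0 0 0 1;0 0 0.1 0 0 0 1")

```text
time: 20.5
position: [0.6283, -0.114, 0.0433]
tool_rot: [3.137, -0.17, 0.003]
ft_force: [-0.4, 0.3, 0.7]
grip_width: 0.008
grip_force: 0.0
```

jog_arm(rows="0 0 0.1 0 0 0 1;0 0 0 0 0 0 1")

```text
time: 20.75
position: [0.628, -0.1142, 0.042]
tool_rot: [3.137, -0.17, 0.003]
ft_force: [0.4, 1.2, 0.7]
grip_width: 0.004
grip_force: 0.5
```

jog_arm(rows="0 0 0.12 0 0 0 1;0 -0.3 0 0 0 0 1;0 -0.6 0 0 0 0 1;0 -0.7 0 0 0 0 1;0 -0.7 0 0 0 0 1")

```text
time: 21.38
position: [0.6316, -0.0913, 0.0423]
tool_rot: [3.136, -0.17, 0.007]
ft_force: [-0.0, -0.2, 7.5]
grip_width: 0.006
grip_force: 4.1
```

jog_arm(rows="0 -0.6 0 0 0 0 1;0 -0.4 0 0 0 0 1;0 0 0 0 0 0 1;0 0 -0.3 0 0 0 1;0 0 -4 0 0 0 1")

```text
time: 22.0
position: [0.6275, -0.0814, 0.0798]
tool_rot: [-3.136, 0.17, 0.013]
ft_force: [1.2, -0.3, 1.0]
grip_width: 0.005
grip_force: 0.0
```

jog_arm(rows="0 1.4 -4 0 0 0 1;0 0 0 0 0 0 1;0 0 0 0 0 0 1")

```text
time: 22.38
position: [0.6284, -0.0952, 0.122]
tool_rot: [-3.137, 0.17, 0.003]
ft_force: [0.4, 0.5, -0.2]
grip_width: 0.007
grip_force: 0.0
```

```bash
python3 look.py w10
```

```text
metal [266.1 205.4] world [ 0.6355 -0.0899] size 0.0531 0.0294 deg 171.09 board 0.0669 -0.0149
22.425 [ 0.6281 -0.0949  0.1214] tip board (np.float64(0.0601), np.float64(-0.0206)) [ 0.4  1.  -0.2]
```

jog_arm(rows="0 0.1 3 0 0 0 1;0 0 4 0 0 0 1;0 0 0.7 0 0 0 1;0 0 0.4 0 0 0 1;0 0 0.1 0 0 0 1")

```text
time: 23.05
position: [0.6294, -0.0959, 0.0419]
tool_rot: [3.137, -0.169, 0.001]
ft_force: [-1.8, 0.2, 3.1]
grip_width: 0.001
grip_force: 1.6
```

jog_arm(rows="0 0 0.1 0 0 0 1;0 -0.3 0 0 0 0 1;0 -0.5 0 0 0 0 1;0 -0.6 0 0 0 0 1;0 -0.6 0 0 0 0 1")

```text
time: 23.68
position: [0.6327, -0.076, 0.0423]
tool_rot: [3.137, -0.17, 0.005]
ft_force: [-2.5, -0.8, 7.7]
grip_width: 0.008
grip_force: 4.0
```

jog_arm(rows="0 -0.5 0 0 0 0 1;0 -0.3 0 0 0 0 1;0 -0.1 0 0 0 0 1;0 0 0 0 0 0 1;0 0 -0.3 0 0 0 1")

```text
time: 24.3
position: [0.6335, -0.0671, 0.0439]
tool_rot: [3.137, -0.169, 0.004]
ft_force: [0.7, 0.5, -0.3]
grip_width: 0.006
grip_force: 0.0
```

jog_arm(rows="0 0 -4 0 0 0 1;0 0 -4 0 0 0 1;0 0 0 0 0 0 1;0 0 0 0 0 0 1")

```text
time: 24.8
position: [0.6321, -0.0675, 0.1225]
tool_rot: [3.137, -0.17, -0.0]
ft_force: [0.4, 0.2, -0.3]
grip_width: 0.006
grip_force: 0.0
```

```bash
python3 look.py w11
```

```text
metal [281.3 205. ] world [ 0.6382 -0.0752] size 0.054 0.0301 deg 171.45 board 0.068 0.0
24.85 [ 0.6316 -0.0675  0.1218] tip board (np.float64(0.0606), np.float64(0.0069)) [-0.9 -0.1 -0.3]
```

View pics/w11.png

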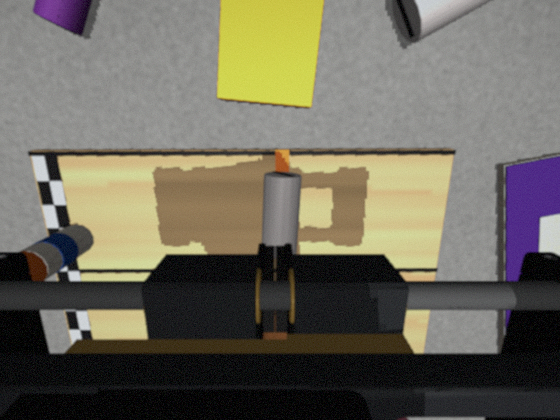

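The metal roller at (282,213) sits centred on the orange line (282,160). I'll rise clear and check both.

jog_arm(rows="0 0 -5 0 0 0 1;-3 0 -5 0 0 0 1;-5 0 -2 0 0 0 1;-5 0 0 0 0 0 1;0 0 0 0 0 0 1")

```text
time: 25.48
position: [0.4996, -0.0534, 0.2417]
tool_rot: [3.134, -0.171, -0.005]
ft_force: [0.2, -0.3, 0.4]
grip_width: 0.007
grip_force: 0.0
```

```bash
python3 look.py w12; cat > /tmp/e.py <<'E'
import cv2; im=cv2.imread("pics/w12.png"); cv2.imwrite("pics/w12c.png",im)
E
python3 /tmp/e.py
```

```text
wood [278.5 175.5] world [ 0.5109 -0.0612] size 0.0715 0.0363 deg 174.72 board -0.06 0.0003
metal [278.6  64. ] world [ 0.6335 -0.0744] size 0.0732 0.0299 deg 171.26 board 0.0633 0.0004
25.525 [ 0.5017 -0.0537  0.2421] tip board (np.float64(-0.07), np.float64(0.0067)) [1.  0.3 0.1]
```

View pics/w12.png

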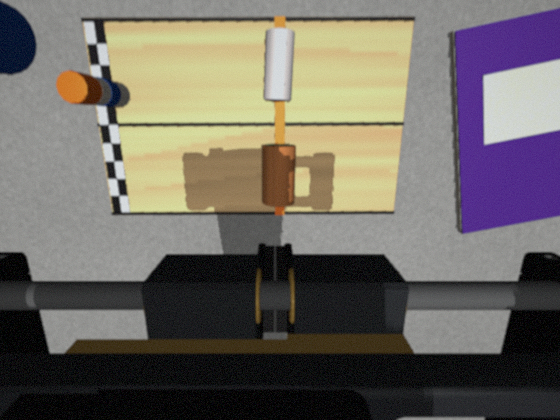

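Both rollers, at (279,65) and (279,175), lie along the orange line and are centred to within about 1 mm; the glue stick and notebook in view look undisturbed.

```bash
python3 -c "
from bench import ticket
print(ticket.close_job())"
```

```text
the job is handed in; nothing more can be done
None
```

The job is handed in: I rolled the wooden roller and then the metal one from the top onto the start line, and both measured within about 1 mm of its middle and within about 3° of parallel; the hand-in returned no verdict.

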